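# Slide the parts carrier home on the free rail pair

## Robot

A 6-joint arm with a two-finger parallel gripper is mounted at the origin on the work surface. World frame = base frame: x ahead of the robot, y to its left, z up, the work surface at z = 0. Lengths are in m, angles in degrees, forces in N, time in s.
With the tool pointing down it reaches from about 0.35 to 0.85 m from the base axis. Payload 8.1 kg.
Tool frame: the origin (TCP) lies midway between the tips of the shut fingers; the grasp point (between the pads) lies 19 mm behind it; x points along the fingers, y is the direction in which the jaws open and shut, and the axes are right-handed (so a half turn about x gives the same grasp; the last joint's range is limited). The gripper opens to 93 mm and grips with 3 to 60 N. Pads are 15 mm wide; open, the fingers measure 128 mm over their backs; the gripper's body (75 mm by 188 mm) begins 65 mm behind the grasp point.
Start: joints at [60.539, 7.471, 85.268, -0, 87.261, -4.893], TCP at [0.249, 0.546, 0.219] pointing down, gripper open.
Joint ranges: [-169.43, 169.43], [-51.17, 129.36], [1.28, 143.12], [-76.62, 256.62], [0, 156.53], [-152.29, 152.29]. Speed limits (degrees/s): [136.94, 136.94, 159.86, 180, 180, 180].

## Interface

Orientations are given as [roll, pitch, yaw] about the fixed x, y, z axes, in that order (R = Rz(yaw) Ry(pitch) Rx(roll)).
In Python, from rig import telemetry, imaging, order gives the robot as it stands.
- The arm moves only by the shell command python3 -m handwheel 'ROWS' [OPENING] [FORCE]. ROWS is JSON, a list of rows, each a list of 6 numbers: the shift along the tool's x, y, z in cm, then the turn, a rotation vector about the tool's x, y, z in degrees. In form: [[dx, dy, dz, rx, ry, rz], ...]. A call has 1 to 10 rows; each row shifts and turns the pose as measured when the row begins, along the tool's axes as they then stand; what a row does not reach is not made up. A row lasts 1/10 s, in which the tool goes at most 50 mm and 8.59 degrees, less where a joint would pass 70% of its speed; a pose out of reach is approached as far as the arm can. A call with a gripper value outside its range is refused whole. OPENING is the opening, from 0 (shut) to 1 (fully open), set as the call begins (- or left out, the last holds). The fingers move at their own pace and stop on an object; FORCE is the grip in N (left out, the last holds). Time passes only in rows, so rows that do not move let the fingers close. It gives the time, the measured TCP pose, the force and the opening at its end, in the units of the state.
- telemetry.read_state(): the state, without advancing time (a new reading comes with each control period).
- imaging.get_image(name): name is "scene" or "top"; returns a dict with "img" (400x640x3 uint8, red, green, blue), "mtx" (3x3 intrinsics, pixels), "xyz" and "attitude" of the camera in the world. Camera axes: x right, y down, z forward; pixel columns grow to the right and rows downward; lengths in m; the calibration is good to about 2 mm. A picture is of the moment at which its call begins. There is no depth.
- order.sign_off(): hands the job in, once; it reports no verdict.
The state is a dict: "clock": time; "q": joint angles; "dq": joint speeds; "tau": joint torques, N m; "tool_pos": TCP position; "eef_rot": TCP orientation; "contact_force": force on the tool from outside, world axes, zero at the start; "torque": the same for the moment, N m; "opening": opening from 0.0 (shut) to 1.0 (fully open).
Only numpy, scipy, OpenCV 4.12 (cv2) and the standard library are available. Lean on these libraries where they do the work, as an engineer would, in place of code of your own. Each camera call takes 0.05 s, during which the arm holds its last target.

## Task

Pick up the orange parts carrier by its black grip and slide it, sheet first, onto the one free rail pair of the rack bay that has the yellow buffer post. Push it fully home, driving the yellow post back to its firm end, and seat it there by feel with a push of about 10 N held for a moment; never force or jam anything against the rack (stay under 20 N). Leave the carrier lying on its rails, and do not disturb the other things on the bench.

Things in the scene. Friction and masses are not known exactly. Their poses are not given: they have to be found in the camera images.
- rack: open fixed bench rack, black posts, aluminium rails, 225 mm high, two bays side by side. Origin at bench height under the middle of the front ends of the rails of bay A: the right-hand bay seen from the robot, with the yellow buffer post at its back; bay A is the target. x: level into the rack (sliding direction), y: left (bay B is centred at y = +157 mm), z up.
- rails_low (a point): lowest rail pair of bay A: the point midway between its two ledges, at ledge (running surface) height, 40 mm above the bench, at the rails' front ends; axes as the rack's. C-shaped rails 150 mm long; ledge 12 mm wide, slot above it 8 mm high, 134.4 mm wide between the webs. The mouth is flared over the 15 mm ahead of this point, up to 5 mm up, down and sideways.
- rails_mid (a point): the same point of the middle rail pair of bay A, ledges 100 mm above the bench, same sizes
- rails_top (a point): the same point of the top rail pair of bay A, ledges 160 mm above the bench, same sizes
- bin_low_mid (a point): centre of a fixed blue open bin 80 x 128 x 24 mm on the lowest rail pair of bay A (y about 0 in the rack's frame) or of bay B (y about +157 mm). Exactly one of the three bins is in bay B: the rail pair at its height is the free one in bay A.
- bin_mid_mid (a point): centre of the same kind of bin on the middle rail pair (100 mm) of bay A or of bay B
- bin_top_mid (a point): centre of the same kind of bin on the top rail pair (160 mm) of bay A or of bay B
- buffer (a joint): yellow post 22 mm wide, 256 mm high, at the back of bay A, serving all heights; m pushed back along rack x: 0 foremost, 0.012 firm rigid end. Starts at 0 to 0.004; no spring, 3 N friction, stays where left. The depth of its end differs each time and is not measured: with the carrier home the sheet's front edge is from 8 mm ahead of the rails' front ends to 8 mm inside them.
- carrier_grip (a point): holding point on the upright black grip of the orange parts carrier (the thing to slide in), 32 mm above the carrier's underside. Grip 32 (x) x 16 (y) x 50 mm high, top 54 mm above the underside. Carrier's x points from grip to sheet (sliding direction), z up. Mass about 0.2 kg.
- carrier_mid (a point): centre of the carrier's flat sheet, half-way through its thickness: 120 mm ahead (carrier x) of the holding point and 30 mm below it. Sheet 110 (x) x 130 (y) x 4 mm; side edges bare for 17 mm to run in the rails, inside them a rim 9 mm high. A tongue 40 mm wide, 4 mm thick joins it to the grip and ends 144.5 mm behind this point.
- lens_cap_mid (a point): bystander: black lens cap, 44 mm across, 12 mm high; its centre
- driver_mid (a point): bystander: red-handled screwdriver lying down; a point on it
- bottle_mid (a point): bystander: closed bottle, 52 mm across, 120 mm high; its middle
- tape_mid (a point): bystander: yellow roll of tape lying flat, 70 mm across, 20 mm high; its middle
- post_mid (a point): bystander: standing steel optical post, 25 mm across, 75 mm high; its middle
- mug_mid (a point): bystander: white mug, 76 mm across, 90 mm high; its middle
- wrench_mid (a point): bystander: wrench lying down; a point on it
There are look-alikes about, which are no part of the job. Of the things shaped like the part that bears carrier_grip, the orange one is meant.

How it is judged:
By the outcome, as a careful person would: the job done as asked, in the order asked, and still so for the second after the job is handed in, with the robot touching nothing.
It also fails if it takes over 58 s, if anything falls off the work surface, if the arm or the gripper's body presses on something with over 40 N, if the wrist force passes 120 N, or if a joint passes its speed limit or range.

## Working session

There is one attempt and no reset: what is moved stays moved. The work goes in short steps, Python scripts to look and compute and a shell command to move; the robot and the scene stay as the last step left them, time stands still between calls to the robot, and variables do not carry over. Pictures are saved under pics/ and viewed, and the job is handed in when it is done.

```bash
ls; mkdir -p pics
python3 - <<'E'
from rig import telemetry, imaging
import cv2
print(telemetry.read_state())
for n in("scene","top"):
    d=imaging.get_image(n); cv2.imwrite(f"pics/{n}0.png",d["img"][:,:,::-1]); print(n,d["mtx"],d["xyz"],d["attitude"])
E
```

```text
pics
{'clock': 0.0, 'q': array([ 6.05393799e+01,  7.51405074e+00,  8.53295009e+01,  2.07793379e-03,
        8.72622801e+01, -4.89175617e+00]), 'dq': array([-0.02183141, -0.02287504,  0.02195928, -0.05313001,  0.08787311,
        0.10024188]), 'tau': array([-1.41280170e-04, -5.59837174e+01, -4.91767609e+01,  7.68450857e-02,
        3.48183629e-02, -1.50522651e-04]), 'tool_pos': array([0.24914256, 0.54519485, 0.21759636]), 'eef_rot': array([ -96.01519066,   89.89414787, -120.58415579]), 'contact_force': array([0.7744213 , 0.33612406, 0.29316258]), 'torque': array([-0.02590968,  0.0014731 ,  0.02512443]), 'opening': 1.0004599716475704}
scene [[502.61061228   0.         312.03885047]
 [  0.         502.61061228 201.78427213]
 [  0.           0.           1.        ]] [1.05111589 0.90838663 1.55126602] [-143.5759424    -0.29106669  151.65958472]
top [[478.47037461   0.         317.76494735]
 [  0.         478.47037461 194.49623505]
 [  0.           0.           1.        ]] [ 0.47999652 -0.0191037   1.66300685] [-176.98874128    0.63830588  -91.09999345]
```

View pics/scene0.png

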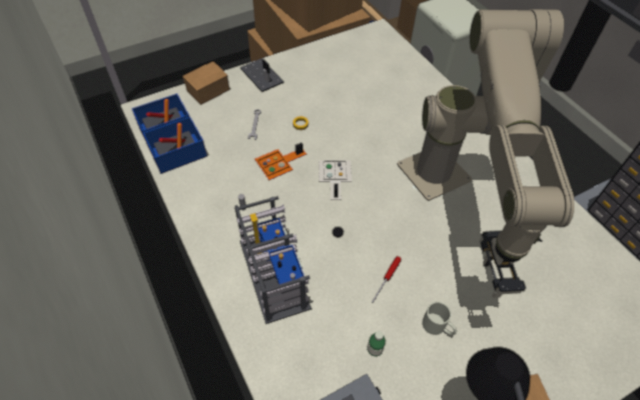

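View pics/top0.png

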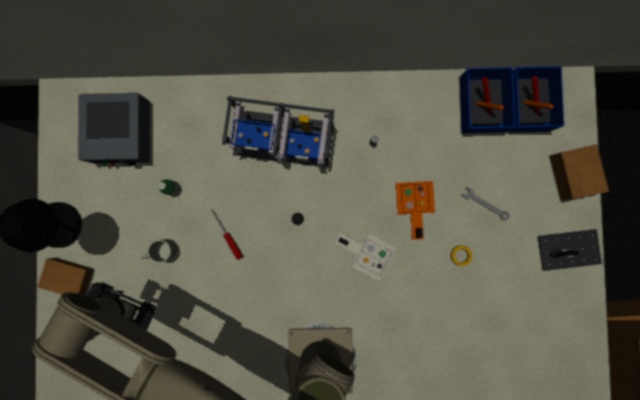

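The orange carrier is at top view (415,200), with its black grip at (418,233). The look-alikes are a white one at (365,253), a dark grey one at (568,250), and orange-handled tools in the blue bin. The orange sheet with the black grip fits the description. I'll confirm it and the rack in enlarged crops.

Run:
```python
import cv2,numpy as np
t=cv2.imread("pics/top0.png"); s=cv2.imread("pics/scene0.png")
f=lambda im,x,y,w,h,k:cv2.resize(im[y:y+h,x:x+w],None,fx=k,fy=k,interpolation=cv2.INTER_CUBIC)
cv2.imwrite("pics/c1.png",f(t,215,85,130,90,6))
cv2.imwrite("pics/c2.png",f(s,225,185,100,75*2-10,4))
a=f(t,385,170,65,80,6); b=f(s,245,130,80,60,5); 
o=np.zeros((480,800,3),np.uint8); o[:480,:390]=a; o[:300,395:795]=b; cv2.imwrite("pics/c3.png",o)
```

```text
(no output)
```

View pics/c1.png

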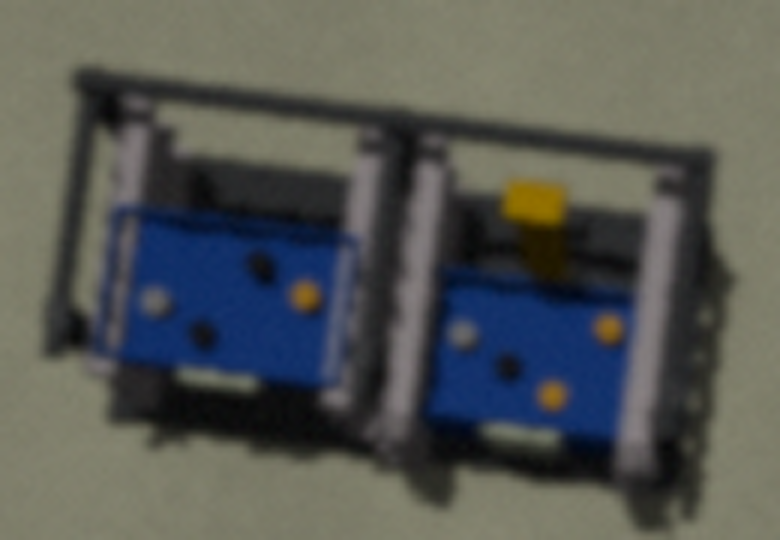

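View pics/c2.png

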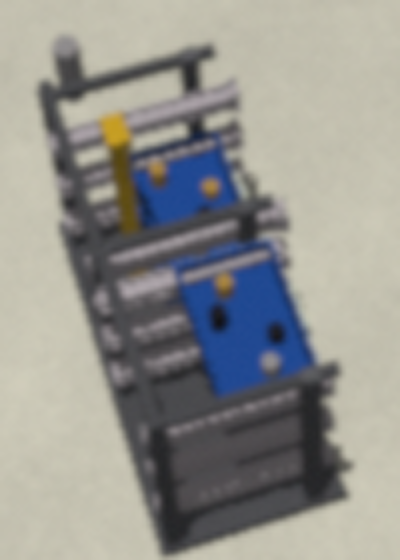

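View pics/c3.png

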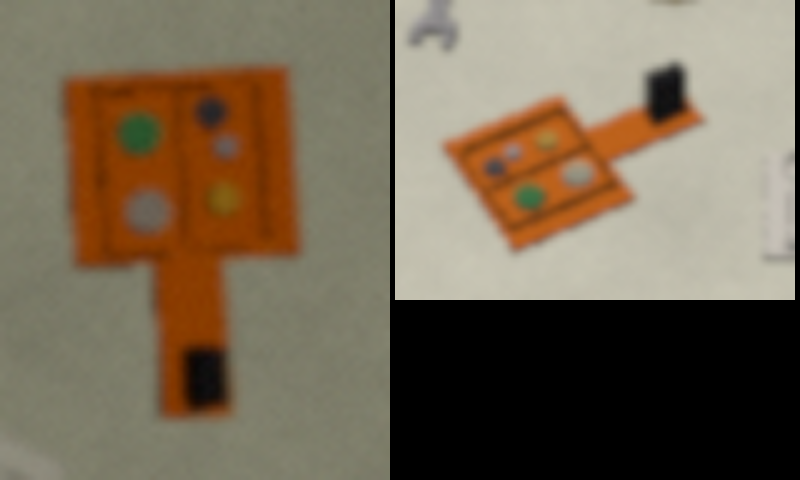

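Confirmed: the orange carrier's grip is at about top (418,233). In the rack, bay B's bin (top 257,132) overlaps its uppermost rails, while bay A's bin lies between and below its uppermost rails. So bay A's top pair looks free. Next I'll measure both.

```bash
cat > h.py <<'E'
import numpy as np,cv2
from scipy.spatial.transform import Rotation as R
from rig import telemetry, imaging
def get(n,save=None):
    d=imaging.get_image(n)
    if save: cv2.imwrite(save,d["img"][:,:,::-1])
    np.savez(f"/tmp/{n}.npz",**{k:np.array(d[k]) for k in("img","mtx","xyz","attitude")})
    return d
def load(n): return dict(np.load(f"/tmp/{n}.npz"))
def M(d): return R.from_euler('xyz',d["attitude"],degrees=True).as_matrix()
def ray(d,p):
    v=M(d)@np.linalg.inv(d["mtx"])@np.array([p[0],p[1],1.]); return np.array(d["xyz"]),v/np.linalg.norm(v)
def onz(d,p,z):
    o,v=ray(d,p); return o+v*(z-o[2])/v[2]
def proj(d,P):
    c=M(d).T@(np.array(P)-d["xyz"]); q=d["mtx"]@c; return q[:2]/q[2]
def tri(ds,ps):
    A=np.zeros((3,3));b=np.zeros(3)
    for d,p in zip(ds,ps):
        o,v=ray(d,p);Q=np.eye(3)-np.outer(v,v);A+=Q;b+=Q@o
    X=np.linalg.solve(A,b); return X,[np.linalg.norm(np.cross(X-ray(d,p)[0],ray(d,p)[1])) for d,p in zip(ds,ps)]
E
python3 - <<'E'
from h import *
np.set_printoptions(precision=4,suppress=True)
t=get("top");s=get("scene")
for n,d in(("top",t),("scene",s)):
    hsv=cv2.cvtColor(d["img"],cv2.COLOR_RGB2HSV)
    m=((hsv[...,0]>5)&(hsv[...,0]<16)&(hsv[...,1]>150)&(hsv[...,2]>90)).astype(np.uint8)
    if n=="top": m[:,450:]=0; m[:160]=0; m[:,:380]=0
    else: m[:130]=0; m[200:]=0; m[:,:240]=0;m[:,330:]=0
    m=cv2.morphologyEx(m,cv2.MORPH_CLOSE,np.ones((5,5)))
    sh=cv2.morphologyEx(m,cv2.MORPH_OPEN,np.ones((15,15))if n=="top" else np.ones((11,11)))
    c=max(cv2.findContours(sh,0,2)[0],key=cv2.contourArea); r=cv2.minAreaRect(c); 
    print(n,"sheet",r,[onz(d,p,.004) for p in cv2.boxPoints(r)])
    print("full",[onz(d,p,.004) for p in cv2.boxPoints(cv2.minAreaRect(max(cv2.findContours(m,0,2)[0],key=cv2.contourArea)))])
    # grip dark
    g=(d["img"].max(2)<55).astype(np.uint8)
    x0,y0,x1,y1=(405,215,430,245) if n=="top" else (290,138,310,160)
    k=np.zeros_like(g);k[y0:y1,x0:x1]=g[y0:y1,x0:x1]
    ys,xs=np.nonzero(k); print("grip px",xs.min(),xs.max(),ys.min(),ys.max(),xs.mean(),ys.mean(),len(xs))
    if n=="top": print("grip",onz(d,(xs.mean(),ys.mean()),.045))
    Y=((hsv[...,0]>20)&(hsv[...,0]<30)&(hsv[...,1]>170)&(hsv[...,2]>90)).astype(np.uint8)
    print("yellow",[tuple(a) for a in cv2.connectedComponentsWithStats(Y)[2] if a[4]>15 and a[0]<330])
E
```

```text
top sheet ((422.5, 197.0), (30.0, 21.0), 90.0) [array([ 0.6046, -0.33  ,  0.004 ]), array([ 0.6031, -0.4027,  0.004 ]), array([ 0.4992, -0.3994,  0.004 ]), array([ 0.5006, -0.327 ,  0.004 ])]
full [array([ 0.6025, -0.2722,  0.004 ]), array([ 0.6086, -0.4009,  0.004 ]), array([ 0.4127, -0.4076,  0.004 ]), array([ 0.4066, -0.2798,  0.004 ])]
grip px 416 421 228 237 418.46153846153845 232.5 52
grip [ 0.4307 -0.339   0.045 ]
yellow [(np.int32(0), np.int32(0), np.int32(640), np.int32(400), np.int32(255785)), (np.int32(299), np.int32(115), np.int32(10), np.int32(7), np.int32(55))]
scene sheet ((269.5, 164.5), (21.0, 17.0), 90.0) [array([ 0.5714, -0.4066,  0.004 ]), array([ 0.5097, -0.3737,  0.004 ]), array([ 0.5588, -0.2733,  0.004 ]), array([ 0.6184, -0.3052,  0.004 ])]
full [array([ 0.6021, -0.3949,  0.004 ]), array([ 0.3977, -0.4036,  0.004 ]), array([ 0.4203, -0.2767,  0.004 ]), array([ 0.6172, -0.2719,  0.004 ])]
grip px 296 301 144 153 298.54 148.5 50
yellow [(np.int32(0), np.int32(0), np.int32(640), np.int32(400), np.int32(255815)), (np.int32(294), np.int32(117), np.int32(14), np.int32(12), np.int32(68)), (np.int32(251), np.int32(214), np.int32(6), np.int32(9), np.int32(36)), (np.int32(255), np.int32(230), np.int32(4), np.int32(12), np.int32(26))]
```

Run:
```python
import cv2,numpy as np
t=cv2.imread("pics/top0.png"); s=cv2.imread("pics/scene0.png")
def f(im,x,y,w,h,k):
    o=cv2.resize(im[y:y+h,x:x+w],None,fx=k,fy=k,interpolation=cv2.INTER_CUBIC); o=cv2.convertScaleAbs(o,alpha=1.6,beta=10)
    for i in range(0,w,5):
        cv2.line(o,(i*k,0),(i*k,6 if (x+i)%10 else 14),(0,255,0),1)
        if (x+i)%10==0: cv2.putText(o,str(x+i),(i*k,24),0,.4,(0,255,0),1)
    for i in range(0,h,5):
        cv2.line(o,(0,i*k),(6,i*k),(0,255,0),1)
        if (y+i)%10==0: cv2.putText(o,str(y+i),(8,i*k+4),0,.4,(0,255,0),1)
    return o
cv2.imwrite("pics/d1.png",f(t,270,95,75,75,8))
cv2.imwrite("pics/d2.png",f(s,230,190,75,75,8))
```

```text
(no output)
```

View pics/d1.png

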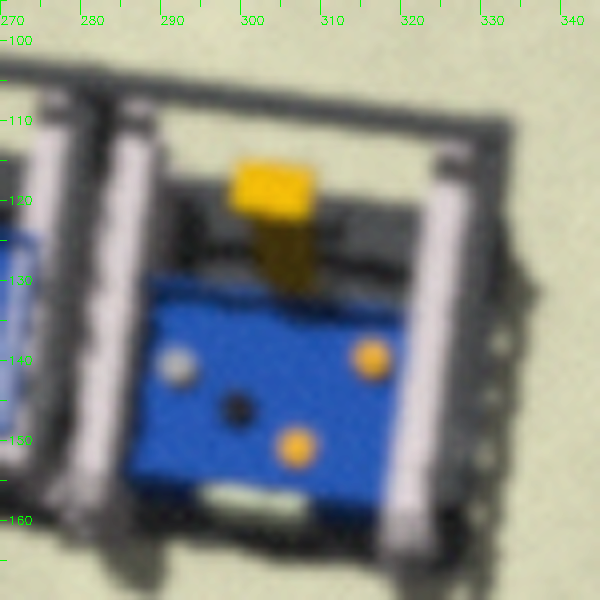

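View pics/d2.png

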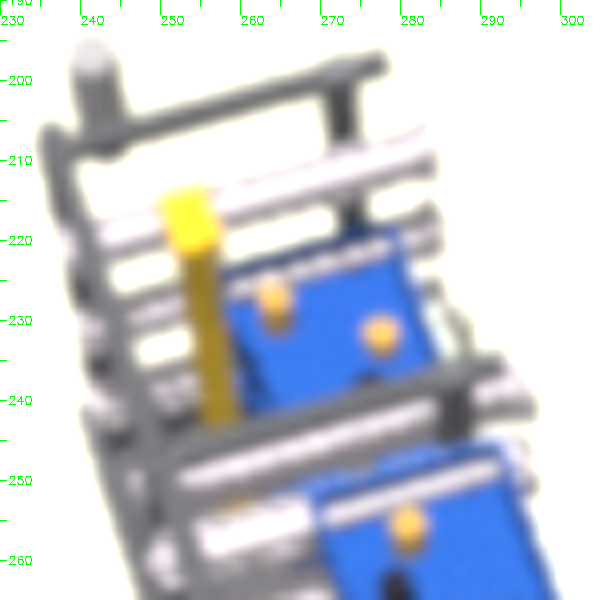

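Confirmed: bay A's top rails are bare in both views (scene far rail at (262,212), bin on the rail below). Target is the top pair. Next, sub-pixel rail lines and carrier yaw.

Run:
```python
from h import *
np.set_printoptions(precision=4,suppress=True)
t=load("top");s=load("scene"); im=t["img"].astype(float)
sat=im.max(2)-im.min(2); print([ (int(im[140,c].mean()),int(sat[140,c])) for c in range(276,330)])
def edges(row,c0,c1):
    # bright, redder than green(=rail pinkish) weight
    w=np.clip(im[row,c0:c1].min(1)-75,0,60); return (w*np.arange(c0,c1)).sum()/w.sum(), w.sum()/w.max()
L=[];Rr=[]
for row in range(116,153): 
    xc=284-(row-130)*0.11; 
    e=edges(row,int(xc)-6,int(xc)+7); L.append((e[0],row))
for row in range(121,158):
    xc=324-(row-140)*0.11; e=edges(row,int(xc)-5,int(xc)+6); Rr.append((e[0],row))
out=[]
for P in(L,Rr):
    W=np.array([onz(t,p,.170) for p in P])[:,:2]; k=np.polyfit(W[:,0],W[:,1],1); res=W[:,1]-np.polyval(k,W[:,0])
    print("slope deg",np.degrees(np.arctan(k[0])),"y at .6",np.polyval(k,.6),"rms",res.std()); out.append(k)
for p in [(281.5,156),(281,162),(321.5,160),(320,165)]: print(p,onz(t,p,.170))
# yellow post
print("post top",onz(t,(303.5,118),.256))
print("post tri",tri([t,s],[(303.5,118),(253.5,217)]))
# orange carrier
def om(d,b):
    hsv=cv2.cvtColor(d["img"],cv2.COLOR_RGB2HSV)
    m=((hsv[...,0]>3)&(hsv[...,0]<18)&(hsv[...,1]>120)&(hsv[...,2]>60)).astype(np.uint8); k=np.zeros_like(m);k[b[1]:b[3],b[0]:b[2]]=m[b[1]:b[3],b[0]:b[2]]; return k
m=om(t,(385,170,445,245))
for r in range(178,242,3): xs=np.nonzero(m[r])[0]; print(r,(xs.min(),xs.max()) if len(xs) else None,end=' ')
```

```text
[(43, 4), (37, 1), (39, 1), (58, 4), (89, 4), (112, 5), (120, 8), (123, 7), (111, 6), (81, 3), (50, 2), (30, 14), (35, 37), (61, 39), (88, 21), (101, 4), (100, 4), (90, 13), (72, 42), (62, 71), (58, 84), (58, 91), (56, 90), (55, 89), (57, 88), (57, 89), (56, 89), (56, 88), (59, 90), (58, 90), (54, 90), (57, 88), (61, 86), (60, 89), (58, 88), (56, 88), (57, 85), (63, 52), (73, 11), (82, 74), (84, 102), (78, 88), (70, 31), (72, 29), (90, 32), (112, 13), (125, 5), (125, 6), (111, 7), (87, 4), (59, 1), (46, 1), (40, 4), (36, 0)]
slope deg -8.65560626938555 y at .6 0.12354644551270698 rms 0.0004213564895834951
slope deg -8.805306326507054 y at .6 -0.00216016626783945 rms 0.00027957899891016937
(281.5, 156) [0.6822 0.1076 0.17  ]
(281, 162) [0.6632 0.1094 0.17  ]
(321.5, 160) [ 0.6669 -0.0178  0.17  ]
(320, 165) [ 0.6513 -0.0128  0.17  ]
post top [0.7827 0.0332 0.256 ]
post tri (array([0.782 , 0.0339, 0.254 ]), [np.float64(0.0012870716402931387), np.float64(0.0012870716402929923)])
178 None 181 (np.int64(419), np.int64(432)) 184 (np.int64(396), np.int64(432)) 187 (np.int64(396), np.int64(433)) 190 (np.int64(396), np.int64(433)) 193 (np.int64(396), np.int64(433)) 196 (np.int64(396), np.int64(433)) 199 (np.int64(397), np.int64(433)) 202 (np.int64(397), np.int64(434)) 205 (np.int64(397), np.int64(434)) 208 (np.int64(397), np.int64(434)) 211 (np.int64(397), np.int64(434)) 214 (np.int64(398), np.int64(421)) 217 (np.int64(411), np.int64(422)) 220 (np.int64(411), np.int64(422)) 223 (np.int64(411), np.int64(422)) 226 (np.int64(411), np.int64(422)) 229 (np.int64(411), np.int64(415)) 232 (np.int64(412), np.int64(415)) 235 (np.int64(412), np.int64(415)) 238 (np.int64(412), np.int64(422)) 241 None
```

Run:
```python
from h import *
np.set_printoptions(precision=4,suppress=True)
t=load("top");s=load("scene"); hsv=cv2.cvtColor(t["img"],cv2.COLOR_RGB2HSV).astype(float)
im=t["img"].astype(float); f=im[...,0]-im[...,2]   # high on orange
print(f[200,392:400],f[200,430:438])
def sub(line,hi):  # crossing half level, first and last
    h=hi/2; a=np.nonzero(line>h)[0]; i,j=a[0],a[-1]
    return i-1+(h-line[i-1])/(line[i]-line[i-1]), j+(line[j]-h)/(line[j]-line[j+1])
hi=np.median(f[185:210,398:403])+15; print(hi)
E_=[];F=[]
for r in range(186,210):
    a,b=sub(f[r,385:450],hi); E_.append((a+385,r));F.append((b+385,r))
G=[];H=[]
for r in range(217,226):
    a,b=sub(f[r,400:435],hi); G.append((a+400,r));H.append((b+400,r))
K={}
for n,P in zip("LRlr",(E_,F,G,H)):
    W=np.array([onz(t,p,.004 if n in "LR" else .004) for p in P]); k=np.polyfit(W[:,0],W[:,1],1);K[n]=k;print(n,np.degrees(np.arctan(k[0])),np.polyval(k,[.55,.47]))
T=[];B=[]
for c in list(range(399,409))+list(range(425,431)):
    a,b=sub(f[170:225,c],hi);T.append((c,a+170));B.append((c,b+170))
for n,P in(("front",T),("back",B)):
    W=np.array([onz(t,p,.004) for p in P]);k=np.polyfit(W[:,1],W[:,0],1);print(n,-np.degrees(np.arctan(k[0])),np.polyval(k,-.335))
cs=[]
for c in (412.,413.,414.): 
    a,b=sub(f[220:250,int(c)],hi);cs.append(onz(t,(c,b+220),.004)[0])
print("tongue end",cs)
```

```text
[ 20.  20.  21.  27.  52.  98. 130. 138.] [133. 136. 135. 102.  67.  37.  22.  19.]
145.0
L 1.9515449202865331 [-0.274  -0.2767]
R 2.0102476356802907 [-0.4032 -0.406 ]
l 2.8277596456005574 [-0.3178 -0.3218]
r 2.396278499800934 [-0.3577 -0.361 ]
front 1.9804561221957693 0.6058720538037249
back 2.002901947119998 0.4971385190035841
tongue end [np.float64(0.41002097821790806), np.float64(0.4076211647450594), np.float64(0.4073826792190958)]
```

```bash
cat >> h.py <<'E'
def tgt(yaw):  # tool x down, tool y along +-carrier y
    c,s=np.cos(np.radians(yaw)),np.sin(np.radians(yaw))
    y=np.array([-s,c,0]);x=np.array([0,0,-1.]); return np.c_[x,y,np.cross(x,y)]
def plan(pos,yaw,flip=False):
    st=telemetry.read_state(); Rc=R.from_euler('xyz',st["eef_rot"],degrees=True)
    Rt=tgt(yaw+(180 if flip else 0)); d=np.array(pos)-st["tool_pos"]
    rel=(Rc.inv()*R.from_matrix(Rt)).as_rotvec(degrees=True)
    print("t",round(st["clock"],2),"pos",st["tool_pos"].round(4),"F",np.round(st["contact_force"],1),"open",round(float(st["opening"]),3))
    print("shift tool now cm",(Rc.inv().apply(d)*100).round(2),"rot",rel.round(2),"| world d",d.round(4),"shift in final axes",(Rt.T@d*100).round(2))
E
python3 - <<'E'
from h import *
st=telemetry.read_state();print(R.from_euler('xyz',st["eef_rot"],degrees=True).as_matrix().round(3))
plan((.4316,-.3427,.15),2.0);plan((.4316,-.3427,.15),2.0,True);plan((.42,.1,.22),2.0,True);plan((.42,.1,.22),2.0)
E
```

```text
[[-0.001  0.416  0.909]
 [-0.001  0.909 -0.416]
 [-1.    -0.001 -0.   ]]
t 0.2 pos [0.2493 0.5454 0.218 ] F [-0.4 -1.2  1.3] open 1.002
shift tool now cm [  6.88 -73.18  53.51] rot [-2.657e+01 -2.000e-02  6.000e-02] | world d [ 0.1823 -0.8881 -0.068 ] shift in final axes [  6.8  -89.39  15.12]
t 0.2 pos [0.2493 0.5454 0.218 ] F [-0.4 -1.2  1.3] open 1.002
shift tool now cm [  6.88 -73.18  53.51] rot [1.5343e+02 9.0000e-02 3.0000e-02] | world d [ 0.1823 -0.8881 -0.068 ] shift in final axes [  6.8   89.39 -15.12]
t 0.2 pos [0.2493 0.5454 0.218 ] F [-0.4 -1.2  1.3] open 1.002
shift tool now cm [ -0.17 -33.41  34.04] rot [1.5343e+02 9.0000e-02 3.0000e-02] | world d [ 0.1707 -0.4454  0.002 ] shift in final axes [ -0.2   45.11 -15.51]
t 0.2 pos [0.2493 0.5454 0.218 ] F [-0.4 -1.2  1.3] open 1.002
shift tool now cm [ -0.17 -33.41  34.04] rot [-2.657e+01 -2.000e-02  6.000e-02] | world d [ 0.1707 -0.4454  0.002 ] shift in final axes [ -0.2  -45.11  15.51]
```

```bash
python3 -m handwheel '[[-0.2,-3.4,3.4,-2.7,0,0],[0,-3.5,3.2,-2.7,0,0],[0,-3.6,3.0,-2.7,0,0],[0,-3.8,2.9,-2.7,0,0],[0,-4,2.6,-2.7,0,0],[0,-4.2,2.2,-2.7,0,0],[0,-4.3,1.8,-2.7,0,0],[0,-4.4,1.4,-2.7,0,0],[0,-4.5,1.0,-2.7,0,0],[0,-4.8,0.5,-2.7,0,0]]' 1; python3 -c "
from h import *
plan((.4316,-.3427,.15),2.0)"
```

```text
clock: 1.2
tool_pos: [0.3844, 0.0822, 0.2169]
eef_rot: [-117.1, 89.7, -113.0]
contact_force: [0.7, 0.0, -0.3]
opening: 1.0
t 1.2 pos [0.3844 0.0822 0.2169] F [ 0.7  0.  -0.3] open 1.0
shift tool now cm [  6.86 -42.69   1.69] rot [ 2.09 -0.11  0.23] | world d [ 0.0472 -0.4249 -0.0669] shift in final axes [  6.69 -42.63   3.23]
```

```bash
python3 -m handwheel '[[0,-4.6,0.8,0,0,0],[0,-4.6,0.6,0,0,0],[0,-4.6,0.4,0,0,0],[0,-4.6,0.2,0,0,0],[0,-4.6,0.2,0,0,0],[0,-4.6,0,0,0,0],[0.5,-4.6,0,0,0,0],[1,-4.3,0,0,0,0],[2,-3,0,0,0,0],[0,0,0,0,0,0]]'; python3 -c "
from h import *
plan((.4316,-.3427,.10),2.0)"
```

```text
clock: 2.2
tool_pos: [0.4328, -0.3336, 0.1831]
eef_rot: [-64.2, 89.6, -60.3]
contact_force: [-1.4, 0.1, -0.1]
opening: 1.0
t 2.2 pos [ 0.4328 -0.3336  0.1831] F [-1.4  0.1 -0.1] open 1.0
shift tool now cm [ 8.32 -0.84 -0.21] rot [1.82 0.19 0.39] | world d [-0.0012 -0.0091 -0.0831] shift in final axes [ 8.31 -0.91 -0.16]
```

```bash
python3 -m handwheel '[[3,-0.8,-0.2,1.8,0.2,0.4],[3,0,0,0,0,0],[2.3,0,0,0,0,0],[0,0,0,0,0,0]]'
python3 - <<'E'
from h import *
plan((.4316,-.3427,.013),2.0)
t=get("top");s=get("scene")
f=lambda d,x,y,w,h,k:cv2.resize(d["img"][y:y+h,x:x+w,::-1],None,fx=k,fy=k,interpolation=cv2.INTER_CUBIC)
cv2.imwrite("pics/e1.png",np.hstack([f(t,380,175,70,80,5),f(s,260,120,70,80,5)]))
E
```

```text
clock: 2.6
tool_pos: [0.4318, -0.3424, 0.0991]
eef_rot: [18.1, 89.9, 20.0]
contact_force: [0.3, -0.1, 0.2]
opening: 0.998
t 2.6 pos [ 0.4318 -0.3424  0.0991] F [ 0.3 -0.1  0.2] open 0.998
shift tool now cm [ 8.61 -0.04 -0.03] rot [-0.18  0.06 -0.02] | world d [-0.0002 -0.0003 -0.0861] shift in final axes [ 8.61 -0.03 -0.02]
```

View pics/e1.png

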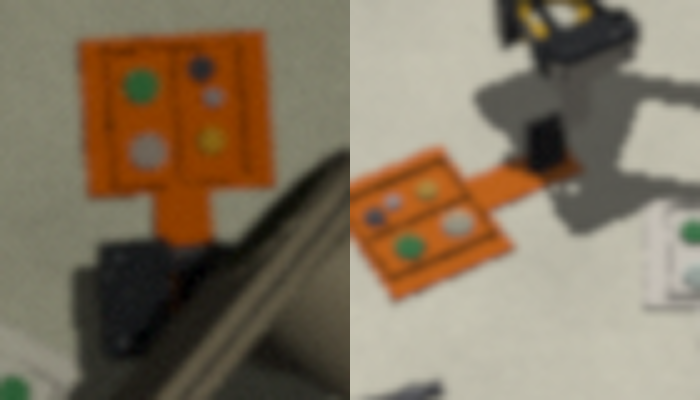

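The gripper is centred above the grip (scene crop 545,145). The white look-alike's corner is near, so I'll narrow the jaws first and then descend.

```bash
python3 -m handwheel '[[0,0,0,-0.2,0,0],[0,0,0,0,0,0],[0,0,0,0,0,0],[0.5,0,0,0,0,0],[1.5,0,0,0,0,0],[1.5,0,0,0,0,0],[1.5,0,0,0,0,0],[1.5,0,0,0,0,0],[1.0,0,0,0,0,0],[0.8,0,0,0,0,0]]' 0.5; python3 -c "
from h import *
plan((.4316,-.3427,.013),2.0)"
```

```text
clock: 3.7
tool_pos: [0.4373, -0.3461, 0.0189]
eef_rot: [-41.3, 89.2, -39.2]
contact_force: [-0.1, -1.5, 0.3]
opening: 0.5
t 3.7 pos [ 0.4373 -0.3461  0.0189] F [-0.1 -1.5  0.3] open 0.5
shift tool now cm [ 0.58  0.36 -0.56] rot [0.13 0.64 0.56] | world d [-0.0057  0.0034 -0.0059] shift in final axes [ 0.59  0.36 -0.56]
```

```bash
python3 -m handwheel '[[0.5,0.36,-0.56,0,0.6,0.5],[0,0,0,0,0,0]]'; python3 -c "
from h import *
plan((.4316,-.3427,.013),2.0)"
```

```text
clock: 3.9
tool_pos: [0.4298, -0.3412, 0.011]
eef_rot: [139.8, 89.8, 141.9]
contact_force: [0.5, 0.3, -0.3]
opening: 0.497
t 3.9 pos [ 0.4298 -0.3412  0.011 ] F [ 0.5  0.3 -0.3] open 0.497
shift tool now cm [-0.21 -0.16  0.17] rot [ 0.13 -0.18 -0.15] | world d [ 0.0018 -0.0015  0.002 ] shift in final axes [-0.2  -0.16  0.17]
```

```bash
python3 -m handwheel '[[-0.2,-0.16,0.17,0,-0.2,-0.1],[0,0,0,0,0,0]]'; python3 -c "
from h import *
plan((.4316,-.3427,.013),2.0)"; python3 -m handwheel '[[0,0,0,0,0,0],[0,0,0,0,0,0],[0,0,0,0,0,0],[0,0,0,0,0,0],[0,0,0,0,0,0],[0,0,0,0,0,0],[0,0,0,0,0,0]]' 0 50;  python3 -c "
from h import *
plan((.4316,-.3427,.013),2.0)"
```

```text
clock: 4.1
tool_pos: [0.432, -0.3432, 0.0137]
eef_rot: [2.6, 89.9, 4.7]
contact_force: [0.4, -0.2, -0.2]
opening: 0.5
t 4.1 pos [ 0.432  -0.3432  0.0137] F [ 0.4 -0.2 -0.2] open 0.5
shift tool now cm [ 0.07  0.06 -0.04] rot [ 0.12  0.08 -0.  ] | world d [-0.0004  0.0005 -0.0007] shift in final axes [ 0.07  0.06 -0.04]
clock: 4.8
tool_pos: [0.4334, -0.3444, 0.0162]
eef_rot: [-32.0, 89.7, -29.8]
contact_force: [-0.7, 0.9, 0.7]
opening: 0.168
t 4.8 pos [ 0.4334 -0.3444  0.0162] F [-0.7  0.9  0.7] open 0.168
shift tool now cm [ 0.32  0.17 -0.17] rot [0.14 0.23 0.14] | world d [-0.0018  0.0017 -0.0032] shift in final axes [ 0.32  0.17 -0.17]
```

```bash
python3 -m handwheel '[[-0.7,0,0,0,0,0],[-1.5,0,0,0,0,0],[-2.5,0,0,0,0,0],[-3.5,0,0,0,0,0],[-4.5,0,0,0,0,0],[-4.5,0,0,0,0,0],[-3,0,0,0,0,0],[-1,0,0,0,0,0],[0,0,0,0,0,0],[0,0,0,0,0,0]]' - 60
python3 - <<'E'
from h import *
plan((.4316,-.3427,.25),2.0)
t=get("top");s=get("scene")
f=lambda d,x,y,w,h,k:cv2.resize(d["img"][y:y+h,x:x+w,::-1],None,fx=k,fy=k,interpolation=cv2.INTER_CUBIC)
cv2.imwrite("pics/e2.png",np.hstack([f(t,380,155,80,100,5),f(s,230,90,80,100,5)]))
E
```

```text
clock: 5.8
tool_pos: [0.4298, -0.3419, 0.2397]
eef_rot: [-56.1, 90.0, -54.0]
contact_force: [0.6, -0.5, -2.4]
opening: 0.172
t 5.8 pos [ 0.4298 -0.3419  0.2397] F [ 0.6 -0.5 -2.4] open 0.172
shift tool now cm [-1.03 -0.09  0.18] rot [0.12 0.02 0.03] | world d [ 0.0018 -0.0008  0.0103] shift in final axes [-1.03 -0.09  0.17]
```

View pics/e2.png

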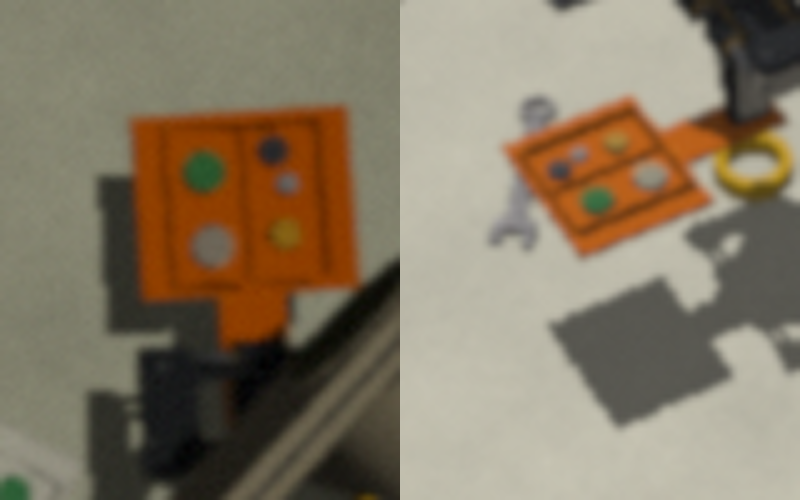

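```bash
cat > corners.py <<'E'
from h import *
def sheet(n_t,n_s):
    pass
def lev(T,S,k=5,ot=(380,155),os_=(230,90),sx=400):
    t=load("top");s=load("scene");out=[]
    for a,b in zip(T,S):
        a=(np.array(a)+.5)/k-.5+ot; b=(np.array([b[0]-sx,b[1]])+.5)/k-.5+os_
        X,e=tri([t,s],[a,b]); out.append(X); print(X.round(4),round(e[0]*1e3,1))
    P=np.array(out); fl,fr,br,bl=P
    ax=(fl+fr-bl-br)/2; ay=(fl+bl-fr-br)/2
    print("center",P.mean(0).round(4),"yaw",np.degrees(np.arctan2(ax[1],ax[0])).round(2),"yaw y",np.degrees(np.arctan2(-ay[0],ay[1])).round(2),"nose-up deg",np.degrees(np.arcsin(ax[2]/np.linalg.norm(ax))).round(2),"left-up",np.degrees(np.arcsin(ay[2]/np.linalg.norm(ay))).round(2),"dims",np.linalg.norm(ax).round(4),np.linalg.norm(ay).round(4))
E
python3 - <<'E'
from corners import *
lev([(132,118),(347,106),(358,287),(143,301)],[(583,255),(505,148),(632,98),(712,200)])
st=telemetry.read_state();print("expect mid z",st["tool_pos"][2]+.019-.03, "torque",st["torque"])
E
```

```text
[ 0.5979 -0.2698  0.2252] 2.1
[ 0.6022 -0.3993  0.2222] 2.8
[ 0.494  -0.403   0.2216] 1.9
[ 0.4894 -0.2742  0.2249] 0.3
center [ 0.5459 -0.3366  0.2235] yaw 2.14 yaw y 1.96 nose-up deg 0.24 left-up 1.4 dims 0.1084 0.1293
expect mid z 0.22750112212586662 torque [ 0.00798071  0.22276704 -0.02969561]
```

```bash
python3 -c "
from h import *
plan((.455,.082,.235),-8.73)"; python3 -m handwheel '[[0,1,0,1,0,0],[0,2.5,0,1,0,0],[0,4,0,1,0,0],[0,4.5,0,1,0,0],[0,4.5,0,1.2,0,0],[0,4.5,0,1.2,0,0],[0,4.5,0,1.2,0,0],[0,4.5,0,1.2,0,0],[0,4,0.2,1,0,0],[0,3,0.2,1,0,0]]';python3 -c "
from h import *
plan((.455,.082,.235),-8.73)"
```

```text
t 5.9 pos [ 0.4294 -0.3415  0.2385] F [ 0.5 -0.2 -3.1] open 0.168
shift tool now cm [ 0.39 42.22  4.12] rot [10.85 -0.07 -0.05] | world d [ 0.0256  0.4235 -0.0035] shift in final axes [ 0.35 42.25 -3.9 ]
clock: 6.9
tool_pos: [0.4441, 0.0405, 0.2179]
eef_rot: [163.9, 87.8, 154.3]
contact_force: [0.0, -0.4, -2.2]
opening: 0.172
t 6.9 pos [0.4441 0.0405 0.2179] F [ 0.  -0.4 -2.2] open 0.172
shift tool now cm [-1.68  4.29  0.32] rot [-0.9  -2.09 -0.62] | world d [0.0109 0.0415 0.0171] shift in final axes [-1.71  4.26  0.45]
```

```bash
python3 -m handwheel '[[-0.5,2,0.2,-0.4,-1,-0.3],[-0.5,1.5,0.2,-0.4,-1,-0.3],[-0.5,0.8,0,0,0,0],[0,0,0,0,0,0],[0,0,0,0,0,0]]';python3 -c "
from h import *
plan((.460,.082,.176),-8.73)"
```

```text
clock: 7.4
tool_pos: [0.4503, 0.0879, 0.2239]
eef_rot: [-174.1, 89.0, 177.4]
contact_force: [0.4, -0.2, -2.1]
opening: 0.169
t 7.4 pos [0.4503 0.0879 0.2239] F [ 0.4 -0.2 -2.1] open 0.169
shift tool now cm [ 4.77 -0.43  1.13] rot [ 0.25 -1.03  0.11] | world d [ 0.0097 -0.0059 -0.0479] shift in final axes [ 4.79 -0.43  1.05]
```

```bash
python3 -m handwheel '[[1,-0.4,0.3,0.2,-1,0],[1.5,0,0.2,0,0,0],[1.5,0,0.2,0,0,0],[0.7,0,0.1,0,0,0],[0,0,0,0,0,0],[0,0,0,0,0,0]]';python3 - <<'E'
from h import *
plan((.460,.082,.176),-8.73)
t=get("top");s=get("scene")
f=lambda d,x,y,w,h,k:cv2.resize(d["img"][y:y+h,x:x+w,::-1],None,fx=k,fy=k,interpolation=cv2.INTER_CUBIC)
cv2.imwrite("pics/g1.png",f(t,255,100,100,120,5)); cv2.imwrite("pics/g2.png",f(s,230,175,120,100,6))
E
```

```text
clock: 8.0
tool_pos: [0.456, 0.0784, 0.1712]
eef_rot: [-153.4, 89.6, -162.5]
contact_force: [0.0, 0.1, -2.3]
opening: 0.167
t 8.0 pos [0.456  0.0784 0.1712] F [ 0.   0.1 -2.3] open 0.167
shift tool now cm [-0.48  0.42  0.33] rot [-0.31 -0.38  0.19] | world d [0.004  0.0036 0.0048] shift in final axes [-0.48  0.42  0.34]
```

View pics/g1.png

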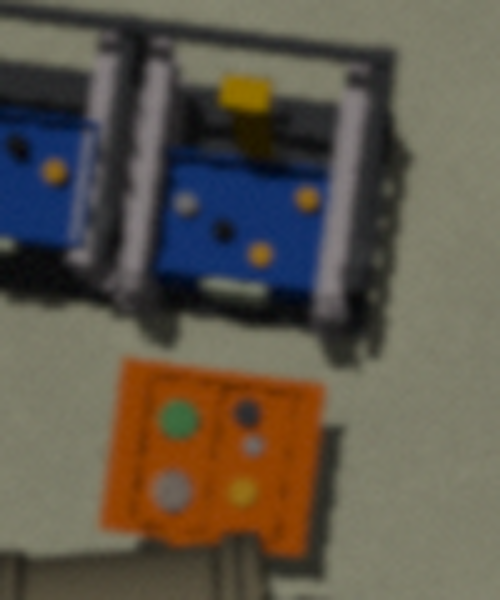

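View pics/g2.png

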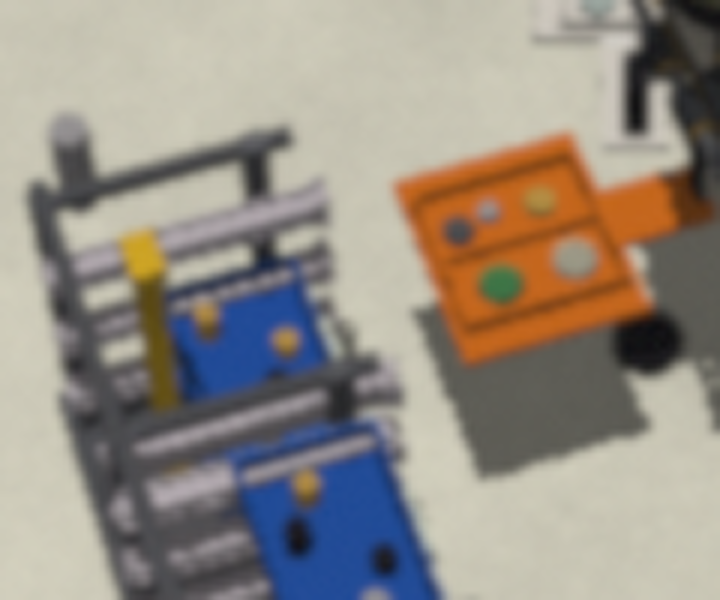

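```bash
cat > meas.py <<'E'
from h import *
def meas(z,rows=(180,200),cols=(268,325)):
    t=load("top"); im=t["img"].astype(float); f=im[...,0]-im[...,2]; hi=145*.93
    def sub(l,o):
        h=hi/2;a=np.nonzero(l>h)[0];i,j=a[0],a[-1]
        return o+i-1+(h-l[i-1])/(l[i]-l[i-1]), o+j+(l[j]-h)/(l[j]-l[j+1])
    A=[];B=[]
    for r in range(*rows):
        a,b=sub(f[r,cols[0]:cols[1]],cols[0]);A.append(onz(t,(a,r),z)[:2]);B.append(onz(t,(b,r),z)[:2])
    A=np.array(A);B=np.array(B);kA=np.polyfit(A[:,0],A[:,1],1);kB=np.polyfit(B[:,0],B[:,1],1)
    print("yaws",np.degrees(np.arctan([kA[0],kB[0]])).round(2))
    x=A[:,0].mean(); c=(np.polyval(kA,x)+np.polyval(kB,x))/2; cr=.0607-.1536*(x-.6)
    print("width",(np.polyval(kA,x)-np.polyval(kB,x))*.9884,"lateral err (carrier - rack, + left) mm at x",x.round(3),(c-cr)*.9884*1e3)
    st=telemetry.read_state();print(st["clock"],st["tool_pos"].round(4))
E
python3 -c "
from meas import *
meas(.1605)
t=load('top');im=t['img'].astype(float);f=im[...,0]-im[...,2]
print(f[165:185,295])
from corners import *
lev([(121,358),(325,384),(306,558),(100,527)],[(468,364),(396,186),(571,133),(654,308)],5,(255,100),(230,175),0) if 0 else None
t=load('top');s=load('scene')
for a,b in zip([(121,358),(325,384),(306,558),(100,527)],[(468,364),(396,186),(571,133),(654,308)]):
    a=(np.array(a)+.5)/5-.5+(255,100);b=(np.array(b)+.5)/6-.5+(230,175);print(tri([t,s],[a,b]))
# rail far (right) front end top of top rail: top crop (335,290),(330,325)flare ; scene (325,190)
for a,b in [((358,85),(80,262)),((332,300),(322,195)),((360,68),(35,190))]:
    a=(np.array(a)+.5)/5-.5+(255,100);b=(np.array(b)+.5)/6-.5+(230,175);print('rail',tri([t,s],[a,b]))
"
```

```text
yaws [-8.97 -8.22]
width 0.13070546597342528 lateral err (carrier - rack, + left) mm at x 0.578 -4.021622266561221
8.1 [0.4563 0.0785 0.1717]
[ 20.  21.  20.  20.  20.  19.  21.  33.  64. 104. 126. 120. 129. 143.
 142. 139. 128. 113. 103. 101.]
(array([0.63492085, 0.11858316, 0.15623861]), [np.float64(0.0010562281470920232), np.float64(0.0010562281470918732)])
(array([ 0.61489211, -0.00949872,  0.15392686]), [np.float64(0.002361142696246701), np.float64(0.002361142696246716)])
(array([0.50617291, 0.00400678, 0.15190114]), [np.float64(0.001119279191761781), np.float64(0.001119279191761695)])
(array([0.52731133, 0.13406128, 0.15583859]), [np.float64(0.002133087851744361), np.float64(0.0021330878517443236)])
rail (array([ 0.8001328 , -0.03346337,  0.17395045]), [np.float64(0.0035006870443746933), np.float64(0.003500687044375058)])
rail (array([ 0.66305093, -0.01330012,  0.17263867]), [np.float64(0.005638183550511304), np.float64(0.005638183550511259)])
rail (array([ 0.80586195, -0.03916752,  0.2363123 ]), [np.float64(0.006539066241962514), np.float64(0.006539066241962436)])
```

```bash
python3 -c "
from h import *
t=load('top');s=load('scene')
for a,b in zip([(65,78),(288,66),(300,255),(77,268)],[(515,250),(443,146),(562,97),(635,197)]):
    a=(np.array(a)+.5)/6-.5+(385,170);b=(np.array([b[0]-395,b[1]])+.5)/5-.5+(245,130);X,e=tri([t,s],[a,b]);print(X.round(4),e[0].round(4))
# post foot/top check: yellow post top in latest: top crop(247,92) scene crop (141,250)
a=(np.array((247,92))+.5)/5-.5+(255,100);b=(np.array((141,248))+.5)/6-.5+(230,175);print(tri([t,s],[a,b]))
"
```

```text
[ 0.6025 -0.2721  0.002 ] 0.0015
[ 0.6068 -0.4016 -0.0013] 0.0019
[ 0.4971 -0.4051 -0.0021] 0.0021
[ 0.493  -0.2764  0.0012] 0.0009
(array([0.78167088, 0.03200694, 0.25731853]), [np.float64(0.0007782019263589607), np.float64(0.0007782019263589219)])
```

```bash
python3 -m handwheel '[[-0.65,0.4,0,-0.15,-0.3,0.1],[0,0,0,0,0,0],[0,0,0,0,0,0]]';python3 - <<'E'
from h import *
plan((.460,.082,.178),-8.73)
get("top")
from meas import meas; meas(.166)
E
```

```text
clock: 8.4
tool_pos: [0.4581, 0.0831, 0.1807]
eef_rot: [-9.7, 89.8, -18.5]
contact_force: [-0.5, 0.4, -2.1]
opening: 0.17
t 8.4 pos [0.4581 0.0831 0.1807] F [-0.5  0.4 -2.1] open 0.17
shift tool now cm [ 0.27 -0.08  0.21] rot [-0.12  0.16  0.03] | world d [ 0.0019 -0.0011 -0.0027] shift in final axes [ 0.27 -0.08  0.21]
yaws [-8.66 -8.12]
width 0.13121230599795972 lateral err (carrier - rack, + left) mm at x 0.577 1.8232799849215924
8.45 [0.4583 0.0831 0.1809]
```

```bash
python3 -m handwheel '[[0.27,-0.15,0.5,0.2,0.1,0],[0,0,1,0,0,0],[0,0,0.6,0,0,0],[0,0,0,0,0,0]]';python3 - <<'E'
from h import *
u=np.array([.9884,-.1518])
st=telemetry.read_state();p=st["tool_pos"][:2]-[.6745,.0493];s=p@u; print("s",s,"lat",p@[.1518,.9884])
plan((.6745+.9884*s,.0493-.1518*s,.178),-8.73)
get("top")
from meas import meas; meas(.166,(176,196))
E
```

```text
clock: 8.85
tool_pos: [0.481, 0.0779, 0.1783]
eef_rot: [-4.5, 89.9, -13.5]
contact_force: [-0.6, -1.5, -2.6]
opening: 0.167
s -0.1956034317287956 lat -0.0010798067838536595
t 8.85 pos [0.481  0.0779 0.1783] F [-0.6 -1.5 -2.6] open 0.167
shift tool now cm [ 0.03  0.11 -0.  ] rot [-0.32  0.14  0.01] | world d [ 0.0002  0.0011 -0.0003] shift in final axes [0.03 0.11 0.  ]
yaws [-8.9  -8.46]
width 0.13110955750945905 lateral err (carrier - rack, + left) mm at x 0.59 -0.35511274651357894
8.9 [0.4807 0.078  0.1782]
```

```bash
cat > st.py <<'E'
from h import *
u=np.array([.9884,-.1518])
st=telemetry.read_state();p=st["tool_pos"][:2]-[.6745,.0493];s=p@u;F=st["contact_force"]
print("s mm",(s*1e3).round(1),"edge",(s*1e3+174).round(1),"lat",(p@[.1518,.9884]*1e3).round(1),"F along",(F[:2]@u).round(1),"lat",(F[:2]@[.1518,.9884]).round(1),"z",F[2].round(1),"M",np.round(st["torque"],2))
plan((.6745+.9884*s,.0493-.1518*s,.178),-8.73)
E
python3 -m handwheel '[[0,0.03,0.7,0,0,0],[0,0,0.7,0,0,0],[0,0,0.7,0,0,0],[0,0,0,0,0,0]]'; python3 st.py
```

```text
clock: 9.3
tool_pos: [0.5032, 0.0747, 0.1779]
eef_rot: [-10.2, 89.9, -19.3]
contact_force: [-0.5, -1.1, -2.0]
opening: 0.171
s mm -173.2 edge 0.8 lat -0.9 F along -0.3 lat -1.2 z -2.0 M [ 0.08  0.27 -0.03]
t 9.3 pos [0.5032 0.0747 0.1779] F [-0.5 -1.1 -2. ] open 0.171
shift tool now cm [-0.01  0.09 -0.  ] rot [-0.33  0.09  0.02] | world d [0.0001 0.0009 0.0001] shift in final axes [-0.01  0.09  0.  ]
```

Free so far. I'll look at the entry.

```bash
python3 -m handwheel '[[0,0,0.6,0,0,0],[0,0,0.6,0,0,0],[0,0,0,0,0,0]]'; python3 st.py
python3 - <<'E'
from h import *
t=get("top");s=get("scene")
f=lambda d,x,y,w,h,k:cv2.resize(d["img"][y:y+h,x:x+w,::-1],None,fx=k,fy=k,interpolation=cv2.INTER_CUBIC)
cv2.imwrite("pics/k1.png",np.hstack([cv2.convertScaleAbs(f(t,270,125,65,90,6),alpha=1.5),f(s,250,190,65,90,6)]))
from meas import meas; meas(.166,(176,190))
E
```

```text
clock: 9.6
tool_pos: [0.5161, 0.0726, 0.1778]
eef_rot: [-14.6, 89.9, -23.6]
contact_force: [-1.2, 0.1, -1.8]
opening: 0.17
s mm -160.1 edge 13.9 lat -1.0 F along -1.2 lat -0.1 z -1.8 M [0.07 0.22 0.03]
t 9.6 pos [0.5161 0.0726 0.1778] F [-1.2  0.1 -1.8] open 0.17
shift tool now cm [-0.02  0.1  -0.  ] rot [-0.33  0.08  0.02] | world d [0.0002 0.001  0.0002] shift in final axes [-0.02  0.1   0.  ]
yaws [70.83 -9.13]
width 0.09957127890755908 lateral err (carrier - rack, + left) mm at x 0.599 -16.12505824591773
9.7 [0.5155 0.0727 0.1778]
```

View pics/k1.png

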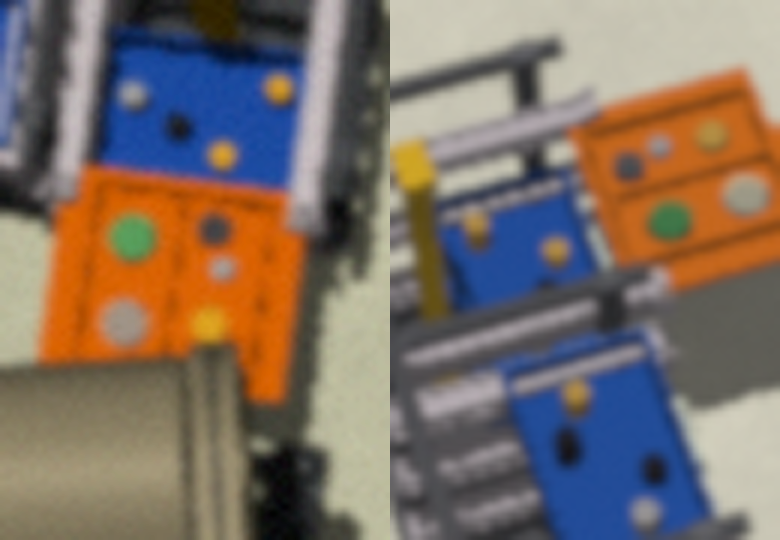

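The sheet's leading edge is inside both top rails: the rail flanges cover the orange edges at crop (75,185) and (300,215). Force is about 1 N, so I'll continue.

```bash
python3 -m handwheel '[[0,0,0.8,0,0,0],[0,0,0.8,0,0,0],[0,0,0.8,0,0,0],[0,0,0,0,0,0]]'; python3 st.py
```

```text
clock: 10.1
tool_pos: [0.5412, 0.0687, 0.178]
eef_rot: [-10.3, 89.9, -19.3]
contact_force: [-0.4, 0.2, -1.8]
opening: 0.17
s mm -134.7 edge 39.3 lat -1.1 F along -0.4 lat 0.1 z -1.8 M [0.12 0.27 0.02]
t 10.1 pos [0.5412 0.0687 0.178 ] F [-0.4  0.2 -1.8] open 0.17
shift tool now cm [-0.    0.11 -0.  ] rot [-0.31  0.09  0.02] | world d [0.0002 0.001  0.    ] shift in final axes [-0.    0.11  0.  ]
```

```bash
python3 -m handwheel '[[0,0,0.8,0,0,0],[0,0,0.8,0,0,0],[0,0,0.8,0,0,0],[0,0,0,0,0,0]]'; python3 st.py
```

```text
clock: 10.5
tool_pos: [0.5673, 0.0645, 0.1778]
eef_rot: [-13.7, 89.9, -22.7]
contact_force: [0.2, 0.4, -2.0]
opening: 0.169
s mm -108.3 edge 65.7 lat -1.3 F along 0.1 lat 0.4 z -2.0 M [ 0.05  0.19 -0.01]
t 10.5 pos [0.5673 0.0645 0.1778] F [ 0.2  0.4 -2. ] open 0.169
shift tool now cm [-0.02  0.13 -0.  ] rot [-0.32  0.08  0.02] | world d [0.0002 0.0012 0.0002] shift in final axes [-0.02  0.13  0.  ]
```

```bash
python3 -m handwheel '[[0,0.05,0.6,-0.2,0,0],[0,0,0.6,0,0,0],[0,0,0.6,0,0,0],[0,0,0,0,0,0]]'; python3 st.py
```

```text
clock: 10.9
tool_pos: [0.5866, 0.062, 0.1776]
eef_rot: [-23.3, 89.9, -32.1]
contact_force: [0.3, 1.0, -2.8]
opening: 0.167
s mm -88.8 edge 85.2 lat -0.8 F along 0.2 lat 1.1 z -2.8 M [-0.    0.18  0.03]
t 10.9 pos [0.5866 0.062  0.1776] F [ 0.3  1.  -2.8] open 0.167
shift tool now cm [-0.04  0.08  0.  ] rot [-0.1   0.05  0.02] | world d [0.0001 0.0008 0.0004] shift in final axes [-0.04  0.08  0.  ]
```

```bash
python3 -m handwheel '[[0,0,0.4,0,0,0],[0,0,0.3,0,0,0]]'; python3 st.py
```

```text
clock: 11.1
tool_pos: [0.5938, 0.061, 0.1775]
eef_rot: [-39.6, 90.0, -48.4]
contact_force: [-0.5, -0.7, -1.8]
opening: 0.168
s mm -81.6 edge 92.4 lat -0.7 F along -0.4 lat -0.7 z -1.8 M [ 0.05  0.2  -0.07]
t 11.1 pos [0.5938 0.061  0.1775] F [-0.5 -0.7 -1.8] open 0.168
shift tool now cm [-0.05  0.07  0.  ] rot [-0.09  0.03  0.02] | world d [0.0001 0.0007 0.0005] shift in final axes [-0.05  0.07  0.  ]
```

```bash
python3 -m handwheel '[[0.1,0,0,0,0,0],[0,0,0,0,0,0]]'; python3 st.py;python3 -m handwheel '[[0.1,0,0,0,0,0],[0,0,0,0,0,0]]'; python3 st.py
```

```text
clock: 11.3
tool_pos: [0.5943, 0.0609, 0.1768]
eef_rot: [-18.3, 89.9, -27.1]
contact_force: [-0.4, 0.6, -0.5]
opening: 0.17
s mm -81.1 edge 92.9 lat -0.7 F along -0.5 lat 0.6 z -0.5 M [-0.02  0.2  -0.01]
t 11.3 pos [0.5943 0.0609 0.1768] F [-0.4  0.6 -0.5] open 0.17
shift tool now cm [-0.12  0.07  0.  ] rot [-0.1   0.06  0.02] | world d [0.0001 0.0007 0.0012] shift in final axes [-0.12  0.07  0.  ]
clock: 11.5
tool_pos: [0.5945, 0.0609, 0.1765]
eef_rot: [-7.5, 89.9, -16.3]
contact_force: [-0.5, -0.1, -1.1]
opening: 0.168
s mm -80.8 edge 93.2 lat -0.7 F along -0.4 lat -0.2 z -1.1 M [-0.09  0.08 -0.01]
t 11.5 pos [0.5945 0.0609 0.1765] F [-0.5 -0.1 -1.1] open 0.168
shift tool now cm [-0.15  0.07  0.  ] rot [-0.09  0.13  0.02] | world d [0.0001 0.0007 0.0015] shift in final axes [-0.15  0.07  0.  ]
```

Ledge contact felt: the weight reading drops from -2.2 to about -0.8 N. Now I'll push in small steps.

```bash
python3 -m handwheel '[[0,0,0.3,0,0,0],[0,0,0.2,0,0,0]]'; python3 st.py|head -1;python3 -m handwheel '[[0,0,0.2,0,0,0],[0,0,0.2,0,0,0]]'; python3 st.py|head -1
```

```text
clock: 11.7
tool_pos: [0.5994, 0.0602, 0.1766]
eef_rot: [-7.0, 89.9, -15.8]
contact_force: [-1.1, 0.1, -2.1]
opening: 0.166
s mm -75.9 edge 98.1 lat -0.6 F along -1.1 lat -0.0 z -2.1 M [-0.03  0.19 -0.01]
clock: 11.9
tool_pos: [0.6037, 0.0595, 0.1765]
eef_rot: [-8.0, 89.9, -16.8]
contact_force: [-0.7, -0.5, -0.5]
opening: 0.171
s mm -71.5 edge 102.5 lat -0.6 F along -0.6 lat -0.6 z -0.5 M [ 0.01  0.14 -0.02]
```

```bash
python3 -m handwheel '[[0,0,0.2,0,0,0],[0,0,0.2,0,0,0]]'; python3 st.py|head -1;python3 -m handwheel '[[0,0,0.2,0,0,0]]'; python3 st.py|head -1
```

```text
clock: 12.1
tool_pos: [0.6073, 0.0591, 0.1765]
eef_rot: [-47.8, 90.0, -56.6]
contact_force: [-5.4, 0.6, 2.4]
opening: 0.172
s mm -67.9 edge 106.1 lat -0.6 F along -5.5 lat -0.2 z 2.4 M [ 0.03  0.57 -0.02]
clock: 12.2
tool_pos: [0.609, 0.0588, 0.1766]
eef_rot: [-148.6, 90.0, -157.4]
contact_force: [-5.7, 0.5, 2.6]
opening: 0.167
s mm -66.1 edge 107.9 lat -0.5 F along -5.7 lat -0.3 z 2.6 M [ 0.01  0.52 -0.07]
```

Buffer contact at edge ≈ 103–106 mm: 5.5 N and moving. Finer steps from here.

```bash
for i in 1; do python3 -m handwheel '[[0,0,0.15,0,0,0]]'>/dev/null; python3 st.py|head -1; python3 -m handwheel '[[0,0,0.15,0,0,0]]'>/dev/null; python3 st.py|head -1;  done
```

```text
s mm -64.8 edge 109.2 lat -0.5 F along -4.2 lat 0.9 z 1.7 M [-0.01  0.52 -0.12]
s mm -63.4 edge 110.6 lat -0.5 F along -4.9 lat -0.5 z 2.1 M [-0.02  0.51 -0.08]
```

```bash
python3 -m handwheel '[[0,0,0.15,0,0,0]]'>/dev/null; python3 st.py|head -1; python3 -m handwheel '[[0,0,0.15,0,0,0]]'>/dev/null; python3 st.py
```

```text
s mm -61.9 edge 112.1 lat -0.5 F along -4.8 lat 0.2 z 1.7 M [-0.06  0.5  -0.1 ]
s mm -60.4 edge 113.6 lat -0.5 F along -4.8 lat -0.0 z 1.1 M [ 0.    0.51 -0.06]
t 12.6 pos [0.6148 0.058  0.177 ] F [-4.7  0.7  1.1] open 0.175
shift tool now cm [-0.1   0.05 -0.  ] rot [-0.07 -0.13  0.03] | world d [0.0001 0.0005 0.001 ] shift in final axes [-0.1   0.05  0.  ]
```

```bash
python3 -m handwheel '[[0,0,0.12,0,0,0]]'>/dev/null; python3 st.py|head -1; python3 -m handwheel '[[0,0,0.12,0,0,0]]'>/dev/null; python3 st.py|head -1
```

```text
s mm -59.1 edge 114.9 lat -0.5 F along -6.6 lat -0.5 z 1.8 M [ 0.06  0.84 -0.02]
s mm -59.0 edge 115.0 lat -0.4 F along -17.5 lat -0.8 z 7.7 M [ 0.16  1.81 -0.05]
```

```bash
python3 -m handwheel '[[0,0,0.12,0,0,0]]'>/dev/null; python3 st.py|head -1
```

```text
s mm -59.0 edge 115.0 lat -0.4 F along -15.3 lat -2.3 z 8.7 M [ 0.08  1.47 -0.05]
```

```bash
python3 -m handwheel '[[0,0,0.12,0,0,0]]'>/dev/null; python3 st.py|head -1
```

```text
s mm -59.0 edge 115.0 lat -0.3 F along -14.2 lat -1.8 z 7.3 M [ 0.14  1.41 -0.07]
```

Firm end reached: it stopped at s = -59.0 mm and the force rose to about 15 N. I'll ease to about 10 N and hold.

```bash
python3 -m handwheel '[[0,0,0.08,0,0,0],[0,0,0.08,0,0,0]]'>/dev/null; python3 st.py|head -1;  python3 -m handwheel '[[0,0,0.08,0,0,0],[0,0,0.08,0,0,0]]'>/dev/null; python3 st.py|head -1
```

```text
s mm -58.9 edge 115.1 lat -0.2 F along -11.2 lat -1.3 z 4.1 M [ 0.16  1.14 -0.12]
s mm -58.8 edge 115.2 lat -0.2 F along -10.7 lat -1.9 z 4.8 M [ 0.12  1.09 -0.14]
```

```bash
python3 -m handwheel '[[0,0,0.08,0,0,0],[0,0,0.08,0,0,0],[0,0,0.08,0,0,0]]'>/dev/null; python3 st.py|head -1;  python3 -m handwheel '[[0,0,0.08,0,0,0],[0,0,0.08,0,0,0],[0,0,0.08,0,0,0]]'>/dev/null; python3 st.py
```

```text
s mm -58.7 edge 115.3 lat -0.1 F along -11.2 lat -0.9 z 5.2 M [ 0.16  1.12 -0.16]
s mm -58.6 edge 115.4 lat -0.1 F along -10.7 lat -1.2 z 4.4 M [ 0.17  1.15 -0.18]
t 14.0 pos [0.6165 0.0581 0.1807] F [-10.8   0.4   4.4] open 0.168
shift tool now cm [0.27 0.01 0.01] rot [ 0.   -1.54  0.09] | world d [ 0.      0.0001 -0.0027] shift in final axes [0.27 0.01 0.  ]
```

The 10 N push was held for over 1 s. The tool pitched about 1.5° and rose, so I'll relieve the push, look, and level out.

```bash
python3 -m handwheel '[[0,0,0,0,0,0]]'>/dev/null; python3 st.py
python3 - <<'E'
from h import *
t=get("top");s=get("scene")
f=lambda d,x,y,w,h,k:cv2.resize(d["img"][y:y+h,x:x+w,::-1],None,fx=k,fy=k,interpolation=cv2.INTER_CUBIC)
cv2.imwrite("pics/m1.png",np.hstack([cv2.convertScaleAbs(f(t,270,95,65,90,6),alpha=1.5),f(s,235,175,65,90,6)]))
E
```

```text
s mm -58.7 edge 115.3 lat -0.0 F along -3.8 lat -0.7 z 0.8 M [ 0.1   0.25 -0.16]
t 14.1 pos [0.6165 0.0582 0.181 ] F [-3.9 -0.1  0.8] open 0.167
shift tool now cm [0.3  0.   0.01] rot [-0.   -1.55  0.08] | world d [ 0.     0.    -0.003] shift in final axes [0.3 0.  0. ]
```

View pics/m1.png

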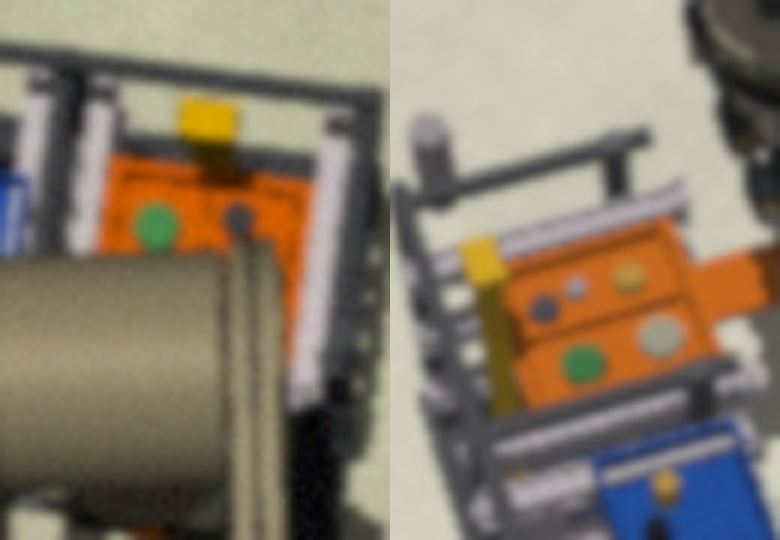

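```bash
python3 -m handwheel '[[0.08,0,0,0,-0.4,0],[0.08,0,0,0,-0.4,0]]'>/dev/null; python3 st.py;python3 -m handwheel '[[0.08,0,0,0,-0.4,0],[0.08,0,0,0,-0.4,0]]'>/dev/null; python3 st.py
```

```text
s mm -58.8 edge 115.2 lat -0.1 F along -3.6 lat -0.0 z -0.9 M [ 0.15  0.63 -0.12]
t 14.4 pos [0.6163 0.0581 0.179 ] F [-3.6  0.5 -0.9] open 0.169
shift tool now cm [0.1  0.01 0.  ] rot [-0.03 -0.78  0.08] | world d [ 0.      0.0001 -0.001 ] shift in final axes [0.1  0.01 0.  ]
s mm -59.1 edge 114.9 lat -0.2 F along -3.7 lat 0.2 z -0.1 M [ 0.2   0.62 -0.11]
t 14.6 pos [0.6161 0.0581 0.1767] F [-3.7  0.8 -0.1] open 0.167
shift tool now cm [-0.13  0.02  0.  ] rot [-0.03  0.02  0.08] | world d [0.     0.0002 0.0013] shift in final axes [-0.13  0.02  0.  ]
```

```bash
python3 -m handwheel '[[0.02,0,0.06,0,-0.1,0],[0.02,0,0.07,0,-0.1,0]]'>/dev/null; python3 st.py|head -1; python3 -m handwheel '[[0.02,0,0.08,0,-0.1,0],[0.02,0,0.08,0,-0.1,0]]'>/dev/null; python3 st.py
```

```text
s mm -59.1 edge 114.9 lat -0.2 F along -10.0 lat -0.8 z 6.4 M [ 0.36  1.39 -0.11]
s mm -59.1 edge 114.9 lat -0.2 F along -9.2 lat -1.7 z 3.4 M [ 0.38  1.34 -0.11]
t 15.0 pos [0.6161 0.0581 0.1761] F [-9.3 -0.3  3.4] open 0.17
shift tool now cm [-0.19  0.02  0.  ] rot [-0.01  0.14  0.1 ] | world d [0.     0.0002 0.0019] shift in final axes [-0.19  0.02  0.  ]
```

```bash
python3 -m handwheel '[[0,0,0.08,0,-0.05,0],[0,0,0.08,0,-0.05,0],[0,0,0.08,0,-0.05,0],[0,0,0.08,0,-0.05,0]]'>/dev/null; python3 st.py|head -1; python3 -m handwheel '[[0,0,0,0,0,0],[0,0,0,0,0,0]]'>/dev/null; python3 st.py
```

```text
s mm -59.1 edge 114.9 lat -0.2 F along -9.1 lat -1.2 z 3.9 M [ 0.34  1.2  -0.16]
s mm -59.1 edge 114.9 lat -0.1 F along -3.1 lat -0.6 z -0.8 M [ 0.21  0.54 -0.12]
t 15.6 pos [0.6161 0.0582 0.1766] F [-3.2 -0.1 -0.8] open 0.171
shift tool now cm [-0.14  0.01  0.  ] rot [-0.    0.05  0.1 ] | world d [0.     0.0001 0.0014] shift in final axes [-0.14  0.01  0.  ]
```

```bash
python3 -m handwheel '[[0,0,0,0,0,0],[0,0,0,0,0,0]]' - 8; python3 -m handwheel '[[0,0,0,0,0,0],[0,0,0,0,0,0],[0,0,0,0,0,0],[0,0,0,0,0,0],[0,0,0,0,0,0]]' 0.5; python3 st.py
```

```text
clock: 15.8
tool_pos: [0.616, 0.0582, 0.1763]
eef_rot: [-62.8, 89.9, -71.5]
contact_force: [-3.6, 0.4, 0.1]
opening: 0.169
clock: 16.3
tool_pos: [0.6186, 0.0578, 0.1776]
eef_rot: [-11.2, 89.6, -20.0]
contact_force: [0.7, -0.2, 0.7]
opening: 0.495
s mm -56.6 edge 117.4 lat -0.1 F along 0.7 lat -0.1 z 0.7 M [ 0.07  0.03 -0.02]
t 16.3 pos [0.6186 0.0578 0.1776] F [ 0.7 -0.2  0.7] open 0.495
shift tool now cm [-0.04  0.01  0.  ] rot [0.01 0.39 0.08] | world d [0.     0.0001 0.0004] shift in final axes [-0.04  0.01  0.  ]
```

```bash
python3 -m handwheel '[[-0.7,0,0,0,0,0],[-1.5,0,0,0,0,0],[-2,0,0,0,0,0],[-3,0,0,0,0,0],[-4,0,-1,0,0,0],[-3,0,-4,0,0,0],[0,0,-4.5,0,0,0],[0,3,-4,0,0,0],[0,4,-1,0,0,0],[0,4,0,0,0,0]]'; python3 -m handwheel '[[0,4,0,0,0,0],[0,4,0,0,0,0],[0,4,0,0,0,0],[0,4,0,0,0,0],[0,4,0,0,0,0],[0,3,0,0,0,0],[0,1,0,0,0,0]]'
python3 - <<'E'
from h import *
t=get("top","pics/top9.png");s=get("scene","pics/scene9.png")
f=lambda d,x,y,w,h,k:cv2.resize(d["img"][y:y+h,x:x+w,::-1],None,fx=k,fy=k,interpolation=cv2.INTER_CUBIC)
cv2.imwrite("pics/z1.png",np.hstack([cv2.convertScaleAbs(f(t,265,95,65,90,6),alpha=1.5),f(s,235,180,65,90,6)]))
E
```

```text
clock: 17.3
tool_pos: [0.488, 0.1876, 0.337]
eef_rot: [5.3, 89.0, -3.9]
contact_force: [1.4, 0.3, -0.4]
opening: 0.5
clock: 18.0
tool_pos: [0.5253, 0.4384, 0.3518]
eef_rot: [20.2, 88.1, 11.2]
contact_force: [0.6, -0.4, 0.5]
opening: 0.496
```

View pics/z1.png

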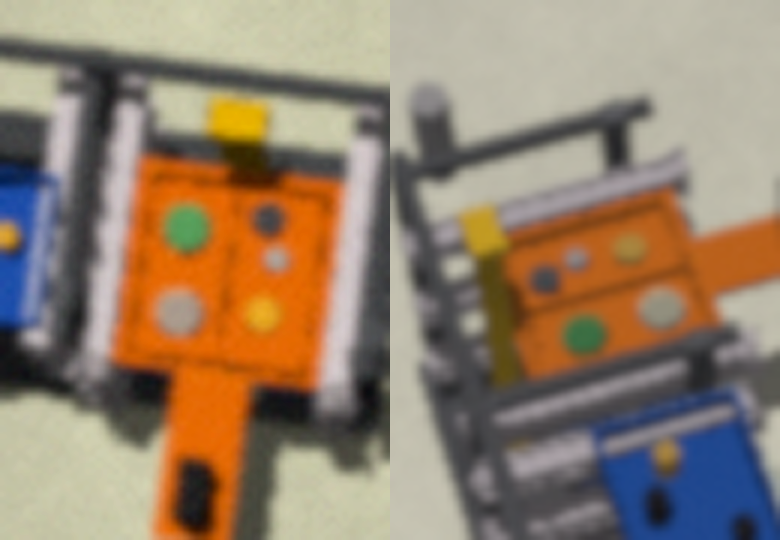

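View pics/top9.png

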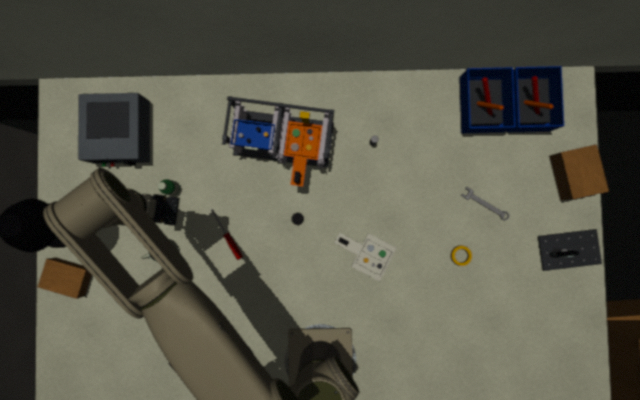

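The carrier lies in the top rails with its front edge at the yellow post (top 303,116). Bystanders look unmoved. One numeric check before signing off.

Run:
```python
from h import *
t=load("top")
def yc(im):
    h=cv2.cvtColor(im,cv2.COLOR_BGR2HSV); w=((h[...,0]>20)&(h[...,0]<30)&(h[...,1]>150)&(h[...,2]>80))
    w[:108]=0;w[123:]=0;w[:,:295]=0;w[:,315:]=0; ys,xs=np.nonzero(w); return xs.mean(),ys.mean(),len(xs)
a=cv2.imread("pics/top0.png");b=cv2.imread("pics/top9.png");A,B=yc(a),yc(b);print(A,B)
d=onz(t,B[:2],.256)-onz(t,A[:2],.256);print("post moved mm",(d[:2]@[.9884,-.1518]*1e3).round(1))
# bystander change
df=cv2.absdiff(cv2.GaussianBlur(a,(5,5),0),cv2.GaussianBlur(b,(5,5),0)).max(2)
for n,(x0,y0,x1,y1) in dict(post=(362,128,385,152),wrench=(458,182,512,222),tape=(447,242,475,268),cap=(288,210,308,228),white=(332,230,397,282),binB=(228,108,277,158)).items(): print(n,df[y0:y1,x0:x1].max())
st=telemetry.read_state();print(st["clock"],st["contact_force"])
```

```text
(np.float64(303.51612903225805), np.float64(118.2741935483871), 62) (np.float64(304.23809523809524), np.float64(114.66666666666667), 63)
post moved mm 11.0
post 10
wrench 10
tape 10
cap 9
white 11
binB 10
18.1 [ 0.63980113 -0.64540682 -0.44949805]
```

```bash
python3 -c "
from rig import order
print(order.sign_off())"
```

```text
the job is handed in; nothing more can be done
None
```

I slid the orange carrier by its black grip onto bay A's free top rail pair and pushed it home. I lowered it onto the ledges, pushed the yellow post back to its firm end and seated it, then released and backed off; the job is handed in at about 18 s.

**Checks that passed**
- **Firm end:** travel stopped hard at the same spot on both pushes. The yellow post had moved back about 11 mm in the top view.
- **Seating push:** about 10–11 N held for about 1 s, then about 9–10 N for about 0.8 s after levelling. The highest reading was 17.5 N, on meeting the end stop. Force was only read between steps, so a brief higher peak is possible.
- **Final pictures:** the carrier lies between its rails against the post. The post, wrench, tape, lens cap, white look-alike and bay B bin show no change.

**Checks that were off or missing**
- **Pitch during the first hold:** the tool pitched about 1.5° and rose about 4 mm. I relieved the push, levelled it and seated it again.
- **Height readings:** the two-camera heights read about 4 mm low, so I set the running height by feel.
- **Not checked by numbers:** I only looked at the mug, bottle and screwdriver in the last picture. The arm partly hides the mug and bottle there.

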